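# Tuck the drip strip under the lapped draining panel and hold it pressed flat

## Task

At the mug draining station, take the long metal drip strip (not the short offcut) by its upright rib, lay it flat on the white bed between the two side rails with its thin edge towards the lapped wooden panel, and slide that edge squarely under the panel until it meets the stop underneath, about 40 mm in. Do not lift the panel, which has mugs standing on it, and do not disturb anything else on the bench. Finish while still holding: keep the strip in the gripper, pressed down flat on the bed with a firm push of about 12 N (somewhat over a kilogram), and do not let go.

Things in the scene. Friction and masses are not known exactly. Their poses are not given: they have to be found in the camera images.
- strip: Long bare aluminium drip strip, 0.25 kg (0.8 to 1.2 times): flat leaf 110 mm (x) by 180 mm (y), 4 mm thick, an upright rib 10 mm thick along its whole rear edge, centred at x = -47 mm, top 42 mm above the underside. Origin: centre of the leaf's underside; +x to the thin free edge (x = +55 mm) to be tucked in, z up. Starts flat on the bench, rib up, left or right of the station.
- strip_grip (a point): Middle of the top of the strip's rib, 42 mm above the underside; axes as the strip's. Pinch the rib here from above, closing along the strip's x, with about 60 N. The strip is front-heavy: when carried, its thin edge may droop a few mm.
- strip_left (a point): Strip's front corner at its +y end, on the underside of the thin edge.
- strip_right (a point): Strip's front corner at its -y end, on the underside of the thin edge.
- station: Grey plastic frame fixed to the bench. Origin: centre of its underside; +x points away from its open front (front x = -160 mm, rear +130 mm). Side rails 20 mm wide, tops 25 mm above the bench, inner faces at y = -102 and +102 mm: a channel 204 mm wide. Under the panel a rigid stop batten crosses it, front face at x = +10 mm: a strip fully home has its thin edge there.
- bed: The white bed of the station between the rails, origin and axes the same as the station's; top 15 mm above the bench. It is open from x = -160 mm to the panel's front edge at x = -30 mm and goes on under the panel.
- lap_mid (a point): Middle of the lower front edge of the lapped panel, at x = -30 mm, 25 mm above the bench: the gap between bed and panel is 10 mm high. Axes as the station's.
- lap (a joint): Hinge of the lapped plywood panel (160 mm deep, 250 mm wide, 8 mm thick, 0.5 kg, top 33 mm above the bench, resting on the rails). The hinge is at the rear edge; 0 rad = lying flat, growing as the front edge is lifted (0.03 rad is about 5 mm at the front edge). It moves freely.
- mug_a: unglazed white mug, 80 mm across, 100 mm high, with a side handle; origin at the centre of its foot. Stands on the panel, about 55 mm left of its middle and about 90 mm behind its front edge.
- mug_b: unglazed white mug, 80 mm across, 100 mm high, with a side handle; origin at the centre of its foot. Stands on the panel, about 55 mm right of its middle and about 90 mm behind its front edge.
- mug_c: unglazed white mug, 80 mm across, 100 mm high, with a side handle; origin at the centre of its foot. Stands on the bench at the left.
- mug_d: unglazed white mug, 80 mm across, 100 mm high, with a side handle; origin at the centre of its foot. Stands on the bench at the right.
- brush: Brush, 180 mm long, lying across the bench between the robot and the station; origin under its middle, x along it.
- offcut: Short offcut of the same aluminium profile as the strip, only 90 mm long (its y), otherwise the same section; to be left alone. Lies to the left or right of the station, on the side where the strip is not.
Not all that is in view belongs to the job. What is shaped like the strip but orange is not meant.

How it is judged:
On the way:
1. the strip's thin edge has entered under the panel's front edge, lying on the bed (x of each of strip_left, strip_right in the frame of station above -0.025 m and z of strip_left in the frame of station between 0.01 and 0.024 m and y of strip_left in the frame of station between -0.105 and 0.105 m and z of strip_right in the frame of station between 0.01 and 0.024 m and y of strip_right in the frame of station between -0.105 and 0.105 m), for 0.1 s.
At the end, for the whole second after the job is handed in: Both front corners of the strip are between the rails, 30 mm or more under the panel and within 4 mm of the bed; the strip is flat within 2 degrees, still held and pressed on the bed with over 7 N; the panel lies flat on its rails (below 0.015 rad) (x of each of strip_left, strip_right in the frame of station above 0 m and z of strip_left in the frame of station between 0.01 and 0.019 m and y of strip_left in the frame of station between -0.105 and 0.105 m and z of strip_right in the frame of station between 0.01 and 0.019 m and y of strip_right in the frame of station between -0.105 and 0.105 m and angle between strip's own z axis and vertical below 0.035 rad and contact force between strip and bed above 7 N and contact force between the fingers and strip above 5 N and value of joint lap below 0.015 rad); the arm keeps its last pose, push and grip.
It fails at once if the lapped panel is lifted (more than 0.03 rad, about 5 mm at its front edge) (value of joint lap above 0.03 rad).
It fails at once if a mug, the brush or the offcut is moved by more than 20 mm or tipped (distance of any of mug_a, mug_b, mug_c, mug_d, brush, offcut from where it was at the start of the episode above 0.02 m or angle between any of mug_a, mug_b, mug_c, mug_d, offcut's own z axis and vertical above 0.35 rad).
It also fails if it takes over 40 s, if anything falls off the work surface, if the arm or the gripper's body presses on something with over 40 N, if the wrist force passes 120 N, or if a joint passes its speed limit or range.

## Robot

A 6-joint arm with a two-finger parallel gripper is mounted at the origin on the work surface. World frame = base frame: x ahead of the robot, y to its left, z up, the work surface at z = 0. Lengths are in m, angles in rad, forces in N, time in s.
With the tool pointing down it reaches from about 0.375 to 0.9 m from the base axis. Payload 3.1 kg.
Tool frame: the origin (TCP) lies midway between the tips of the shut fingers; the grasp point (between the pads) lies arm.tcp_to_grasp behind it (arm.tcp_to_grasp is the distance from the TCP to the grasp point, in m); z points along the fingers, y is the line along which they close (so a half turn about z gives the same grasp; the last joint's range is limited). The gripper opens to 87 mm and grips with 3 to 60 N. Pads are 19 mm wide; open, the fingers measure 117 mm over their backs; the gripper's body (75 mm by 190 mm) begins 51 mm behind the grasp point.
Start: joints at [1.024, 0.527, 1.433, -0, 1.181, -0.178], TCP at [0.225, 0.583, 0.223] pointing down, gripper open.
Joint ranges: [-3.08, 3.08], [-0.75, 2.2], [0.22, 2.44], [-1.43, 4.57], [0, 2.65], [-2.85, 2.85]. Speed limits (rad/s): [2.79, 2.79, 3.14, 3.14, 3.14, 3.14].

## Interface

Orientations are given as a rotation vector (axis times angle).
In Python, from bench import observe, optics, job, arm gives the robot as it stands. The module is installed in compiled form; this text tells all that it offers.
- The arm moves only by the tool apply_moves, never from a script. Its argument "series" is a list of rows, each an object of numbers: "jaw": the finger opening in cm, from 0 to 8.7; "x", "y", "z": the shift along the tool's x, y, z in cm; "roll": the turn about the tool's z in rad. In form: [{"jaw": .., "x": .., "y": .., "z": .., "roll": ..}, ...]. A call has 1 to 5 rows; each row shifts and turns the commanded pose from where the row before left it, along the tool's axes as they then stand; what a row does not reach is not made up. A row lasts 1/12 s, in which the tool goes at most 41.7 mm and 7.16 degrees, less where a joint would pass 70% of its speed; a pose out of reach is approached as far as the arm can. A call is refused whole if a number of a shift passes 4.17 or a number of a turn 0.125, either way. A call with a gripper value outside its range is refused whole. The fingers move at their own pace and stop on an object; "squeeze" is the grip in N (left out, the last holds). Time passes only in rows, so rows that do not move let the fingers close. It gives the time, the measured TCP pose, the force, the opening and the grip force at its end, in the units of the state.
- observe(): the state, without advancing time (a new reading comes with each control period).
- optics.grab_frame(name): name is "scene" or "top" or "wrist"; returns (picture, depth): 480x640x3 uint8, blue, green, red; 480x640 float32, m along the optical axis (not along the pixel's ray), 0 where there is no reading.
- optics.calibration(name): a dict with "fx", "fy", "cx", "cy" (pixels), "extrinsics" (4x4, takes a point from camera to world coordinates). Camera axes: x right, y up, looking along -z (the intrinsics and any distortion apply to the point x, -y, -z); pixel columns grow to the right and rows downward; lengths in m; the calibration is good to about 2 mm. A picture is of the moment at which its call begins: read the wrist's pose just before it. calibration takes no time and is no camera call; for the wrist camera it gives the pose at the moment of the call.
- job.close_job(): hands the job in; it is judged then, once.
The state is a dict: "time_s": time; "q": joint angles; "joint_velocities": joint speeds; "joint_torque": joint torques, N m; "ee_pos": TCP position; "orientation": TCP orientation; "wrist_force": force on the tool from outside, world axes, zero at the start; "wrist_torque": the same for the moment, N m; "width": finger opening in m; "grip_force": force on a finger pad.
Only numpy, scipy, OpenCV 4.12 (cv2) and the standard library are available. Lean on these libraries where they do the work, as an engineer would, in place of code of your own. Each camera call takes 0.05 s, during which the arm holds its last target. There are 200 camera calls.

## Working session

There is one attempt and no reset: what is moved stays moved. The work goes in short steps, Python scripts to look and compute and a tool call to move; the robot and the scene stay as the last step left them, time stands still between calls to the robot, and variables do not carry over. Pictures are saved under pics/ and viewed, at most 10 in all, crops included, and the job is handed in when it is done.

Besides the shell and the picture viewer there is one more tool, called after "Call:" in YAML: its name, and indented under it one key for each argument. apply_moves: Moves the arm, as the interface text tells. Its arguments: {"type":"object","properties":{"series":{"type":"array","items":{"type":"object","properties":{"jaw":{"type":"number"},"x":{"type":"number"},"y":{"type":"number"},"z":{"type":"number"},"roll":{"type":"number"}}}},"squeeze":{"type":"number"}},"required":["series"]}

```bash
mkdir -p pics
python3 - <<'E'
from bench import observe, optics, job, arm
import cv2,numpy as np
s=observe();print(s);print(arm.tcp_to_grasp)
for n in("scene","top"):
    p,d=optics.grab_frame(n);cv2.imwrite(f"pics/{n}0.png",p);np.save(f"pics/{n}0.npy",d)
    c=optics.calibration(n);print(n,c)
E
```

```text
{'time_s': 0.0, 'q': array([ 1.02349003e+00,  5.28457924e-01,  1.43392229e+00, -2.63494810e-05,
        1.18137543e+00, -1.78513746e-01]), 'joint_velocities': array([-0.0006376 , -0.00056248,  0.00100663, -0.00048539, -0.00101332,
       -0.00022194]), 'joint_torque': array([ 9.42645529e-04, -4.40051830e+01, -1.76589489e+01,  6.33584079e-02,
        5.84103190e-02, -1.54108111e-04]), 'ee_pos': array([0.22490246, 0.5823402 , 0.22157034]), 'orientation': array([-0.57586829, -3.08760248,  0.00318915]), 'wrist_force': array([-0.18574992,  0.88893111,  0.41020749]), 'wrist_torque': array([-0.01393795, -0.03405591, -0.00728211]), 'grip_force': 0.0, 'width': 0.08736593143921857}
0.0187
scene {'fx': 476.36587494221124, 'fy': 476.36587494221124, 'cx': 320.8627383355107, 'cy': 238.28119460111174, 'extrinsics': array([[ 0.36034494, -0.52961037,  0.76789607,  1.32887362],
       [ 0.93261446,  0.22178508, -0.28467814, -0.28526196],
       [-0.01953939,  0.81873331,  0.57384142,  0.65417132],
       [ 0.        ,  0.        ,  0.        ,  1.        ]])}
top {'fx': 471.0435906345769, 'fy': 471.0435906345769, 'cx': 318.3362793460601, 'cy': 235.36439620010063, 'extrinsics': array([[-0.02819388,  0.991835  , -0.12437214,  0.37100093],
       [-0.99946939, -0.03000127, -0.01268283,  0.01619359],
       [-0.0163106 ,  0.12394857,  0.99215458,  1.2762593 ],
       [ 0.        ,  0.        ,  0.        ,  1.        ]])}
```

View pics/top0.png

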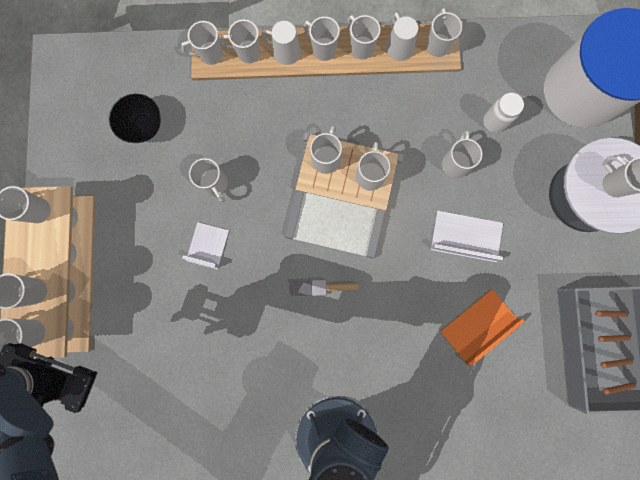

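View pics/scene0.png

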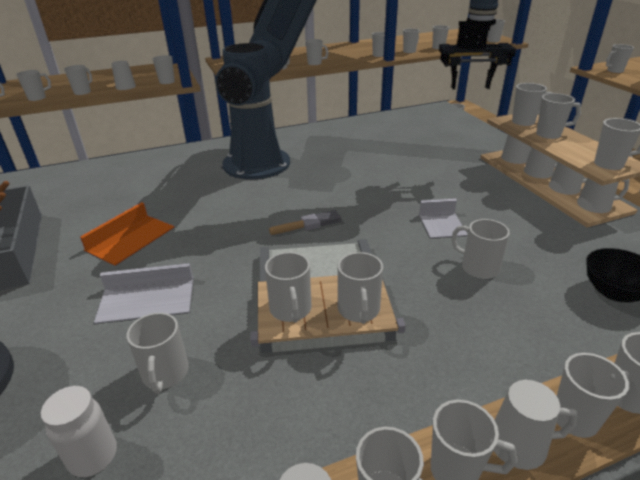

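The top view shows the strip on the right at about (467,237), its rib on the robot side. The station is at (345,195) with its open front facing the robot, the brush at (325,288), the offcut at (208,243), and mug_d at (463,157). The scene view agrees.

```bash
cat > h.py <<'E'
import numpy as np,cv2
from bench import observe, optics, job, arm
def ray(c,px,z):
    px=np.atleast_2d(px).astype(float);E=c["extrinsics"]
    d=np.c_[(px[:,0]-c["cx"])/c["fx"],-(px[:,1]-c["cy"])/c["fy"],-np.ones(len(px))]@E[:3,:3].T
    o=E[:3,3];return o+d*((z-o[2])/d[:,2])[:,None]
def cloud(c,d):
    v,u=np.mgrid[:480,:640];P=np.stack([(u-c["cx"])/c["fx"]*d,-(v-c["cy"])/c["fy"]*d,-d],-1)
    return P@c["extrinsics"][:3,:3].T+c["extrinsics"][:3,3]
E
python3 - <<'E'
from h import *
c=optics.calibration("top");p=cv2.imread("pics/top0.png");d=np.load("pics/top0.npy")
P=cloud(c,d)
print("bench z",np.median(P[260:275,400:430,2]),"bed z",np.median(P[225:240,325:350,2]),"leaf",np.median(P[225:232,455:475,2]))
def crop(x0,y0,x1,y1,k):
    return cv2.resize(p[y0:y1,x0:x1],None,fx=k,fy=k,interpolation=cv2.INTER_CUBIC)
cv2.imwrite("pics/c1.png",np.hstack([crop(420,200,515,270,4),crop(280,130,405,200,1)[:,:1].repeat(4,0)[:280]*0]))
cv2.imwrite("pics/c2.png",crop(280,125,410,265,4))
for n,(x0,y0,x1,y1) in dict(strip=(425,205,510,265),bed=(285,185,390,260)).items():
    s=p[y0:y1,x0:x1].astype(int);print(n,s[len(s)//2,::6].tolist())
# rib top: high points near strip
for n,(x0,y0,x1,y1) in dict(strip=(425,205,510,268)).items():
    q=P[y0:y1,x0:x1].reshape(-1,3);r=q[(q[:,2]>.03)&(q[:,2]<.06)]
    R=cv2.minAreaRect(r[:,:2].astype(np.float32));print("rib",len(r),R,np.median(r[:,2]))
E
```

```text
bench z 0.0005182896225053302 bed z 0.01565993061831228 leaf 0.004942053177286576
strip [[140, 140, 139], [133, 137, 133], [222, 213, 218], [222, 214, 219], [220, 213, 216], [217, 208, 211], [222, 213, 218], [218, 212, 214], [221, 211, 214], [219, 209, 213], [226, 220, 222], [223, 214, 219], [223, 214, 219], [143, 145, 143], [142, 143, 142]]
bed [[128, 127, 127], [144, 140, 138], [142, 148, 147], [204, 208, 208], [205, 210, 210], [202, 207, 205], [198, 203, 202], [213, 216, 218], [214, 219, 219], [203, 207, 207], [212, 215, 217], [208, 213, 212], [198, 204, 203], [200, 205, 205], [203, 207, 207], [140, 140, 142], [140, 138, 140], [115, 117, 117]]
rib 311 ((0.47084176540374756, -0.35873425006866455), (0.179684579372406, 0.01121134590357542), 77.49845886230469) 0.04183281139185402
```

View pics/c1.png

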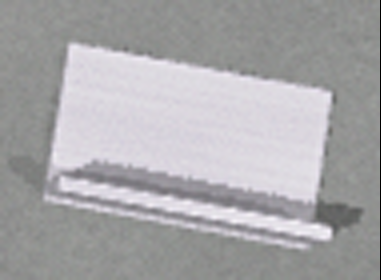

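View pics/c2.png

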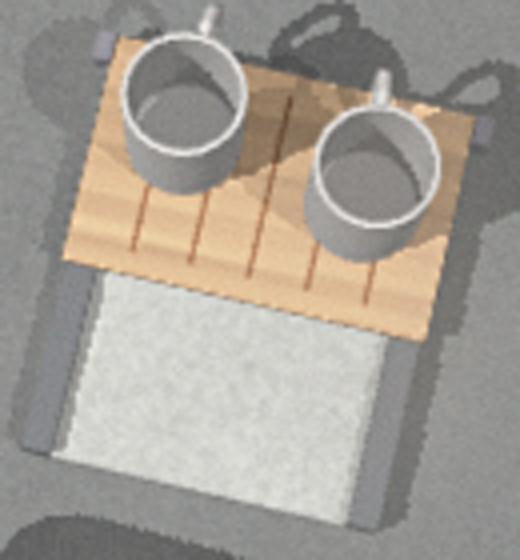

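The crops show the strip upright with its rib to the rear. The panel's front edge runs from crop (62,260) to (425,340), and the bed is clear between the rails. Next I fit the exact poses.

Run:
```python
from h import *
c=optics.calibration("top");p=cv2.imread("pics/top0.png");d=np.load("pics/top0.npy");P=cloud(c,d)
def line(q):
    vx,vy,x,y=cv2.fitLine(q.astype(np.float32),cv2.DIST_HUBER,0,1e-4,1e-4).ravel();return np.array([x,y]),np.array([vx,vy])
hsv=cv2.cvtColor(p,cv2.COLOR_BGR2HSV)
# panel front edge
br=(hsv[...,1]>70)&(hsv[...,0]<25)
pts=[]
for u in range(300,382):
    r=np.where(br[150:225,u])[0]
    if len(r):pts.append((u,150+r.max()+.5))
q=ray(c,np.array(pts),.029);o,v=line(q[:,:2]);v=v*np.sign(v[1]);print("panel front edge",o,v,"yaw",np.degrees(np.arctan2(-v[0],v[1])))
# panel full outline extents
w=ray(c,np.argwhere(br[120:225,285:400])[:,::-1]+[285,120],.033)[:,:2]
# rails by depth, bed
m=np.zeros((480,640),bool);m[185:262,280:395]=1
bed=m&(hsv[...,1]<30)&(p.min(2)>180)
L=[];R=[];F=[]
for y in range(212,237):
    r=np.where(bed[y])[0];L.append((r.min()-.5,y));R.append((r.max()+.5,y))
for u in range(300,362):
    r=np.where(bed[:,u])[0];F.append((u,r.max()+.5))
for n,a,z in(("L",L,.015),("R",R,.02),("F",F,.015)):
    o2,v2=line(ray(c,np.array(a),z)[:,:2]);print(n,o2,v2,np.degrees(np.arctan2(v2[1],v2[0])))
rl=m&(P[...,2]>.021)&(P[...,2]<.029)&~br
e=P[rl][:,:2];R_=lambda t:np.array([[np.cos(t),-np.sin(t)],[np.sin(t),np.cos(t)]])
yaw=np.arctan2(-v[0],v[1]);f=e@R_(yaw);print("yaw rot frame: rails x range",np.percentile(f[:,0],[1,99]),"y",np.percentile(f[:,1],[1,49,51,99]))
for k in (f[:,1]>np.mean(f[:,1]),f[:,1]<np.mean(f[:,1])):print(np.percentile(f[k,1],[2,50,98]))
print("panel edge in rot",o@R_(yaw), "panel range",np.percentile(w@R_(yaw),[.5,99.5],axis=0))
fl=ray(c,np.array(F),.015)[:,:2]@R_(yaw);print("front x",np.median(fl[:,0]))
# strip
x0,y0,x1,y1=425,205,510,268
q=P[y0:y1,x0:x1];r=q[(q[...,2]>.036)&(q[...,2]<.05)]
o3,v3=line(r[:,:2]);v3*=np.sign(v3[1]);ys=np.arctan2(-v3[0],v3[1]);print("rib",r.mean(0),np.degrees(ys))
st=np.zeros_like(m);st[y0:y1,x0:x1]=1;st&=(p.min(2)>185)
T=[(u,np.where(st[:,u])[0].min()-.5) for u in range(445,498)]
tq=ray(c,np.array(T),.004)[:,:2];o4,v4=line(tq);v4*=np.sign(v4[1]);print("front edge",o4,np.degrees(np.arctan2(-v4[0],v4[1])))
for n,w in(("rib",r[:,:2]),("leaf",ray(c,np.argwhere(st)[:,::-1],.004)[:,:2])):
    g=w@R_(ys);print(n,np.percentile(g,[1,50,99],axis=0).round(4).tolist())
print("frontedge x in strip rot",np.median((tq@R_(ys))[:,0]))
s=observe();print(s["q"],s["ee_pos"])
br=p[275:300,285:362];b=(np.abs(cv2.GaussianBlur(p,(3,3),0).astype(int).max(2)-p.min(2))>0)
h=P[275:300,280:365];k=h[h[...,2]>.008];print("brush",k.min(0),k.max(0))
```

```text
panel front edge [ 0.62265664 -0.03010773] [0.25891268 0.9659007 ] yaw -15.005554
L [0.5554874  0.08556521] [ 0.9717051  -0.23619734] -13.662211
R [ 0.5458525  -0.10858326] [ 0.9570452 -0.2899387] -16.854284
F [0.49535453 0.00062673] [0.25987872 0.96564126] 74.937126
yaw rot frame: rails x range [0.47857939 0.60847282] y [0.01105851 0.08515876 0.13587647 0.25399817]
[0.15773807 0.24317469 0.25400697]
[0.01106548 0.0217503  0.09611304]
panel edge in rot [0.6092198  0.13213262] panel range [[0.60879509 0.00932424]
 [0.76682683 0.25643579]]
front x 0.4782942119420277
rib [ 0.47093317 -0.35698608  0.0421697 ] -12.422335
front edge [ 0.5695991  -0.38427246] -12.609879
rib [[0.5317, -0.3366], [0.5367, -0.2467], [0.5421, -0.1608]]
leaf [[0.5303, -0.3382], [0.5936, -0.2493], [0.638, -0.1611]]
frontedge x in strip rot 0.6389294834513876
[ 1.02353341e+00  5.28375918e-01  1.43377181e+00 -2.23915259e-05
  1.18142605e+00 -1.78480126e-01] [0.22491432 0.58241303 0.22166859]
brush [ 0.35971056 -0.08340437  0.00814025] [0.40957666 0.13398865 1.2762593 ]
```

```bash
cat >> h.py <<'E'
from scipy.spatial.transform import Rotation as Ro
def pose(s):
    R=Ro.from_rotvec(s["orientation"]).as_matrix();return np.array(s["ee_pos"]),np.arctan2(R[1,1],R[0,1]),R
def plan(p0,y0,p1,y1,N):
    "polar path, shift in axes before the turn; rows in cm/rad"
    r0,r1=np.hypot(*p0[:2]),np.hypot(*p1[:2]);a0,a1=np.arctan2(p0[1],p0[0]),np.arctan2(p1[1],p1[0])
    p=np.array(p0,float);y=y0;out=[]
    for i in range(1,N+1):
        t=i/N;r=r0+t*(r1-r0);a=a0+t*(a1-a0);g=np.array([r*np.cos(a),r*np.sin(a),p0[2]+t*(p1[2]-p0[2])])
        R=np.array([[-np.cos(y+np.pi/2)*-1,np.cos(y),0],[np.sin(y-np.pi/2)*1,np.sin(y),0],[0,0,-1]])
        R[:,0]=np.cross(R[:,1],R[:,2])
        s=np.round(R.T@(g-p)*100,2);w=round(-(y0+t*(y1-y0)-y),3)
        p=p+R@s/100;y-=w;out.append((*s,w))
    for k in range(0,N,5):print([dict(zip(("x","y","z","roll"),map(float,o))) for o in out[k:k+5]])
    print("end",p,np.degrees(y))
E
python3 - <<'E'
from h import *
p,y,R=pose(observe());print(np.degrees(y),R)
plan(p,y,[.4708,-.3584,.222],np.radians(-12.5),30)
E
```

```text
68.8708091669952 [[-9.32769719e-01  3.60471391e-01 -1.01319256e-03]
 [ 3.60472663e-01  9.32768224e-01 -1.70256580e-03]
 [ 3.31347559e-04 -1.95333004e-03 -9.99998037e-01]]
[{'x': -3.85, 'y': -0.23, 'z': -0.0, 'roll': 0.047}, {'x': -3.83, 'y': -0.28, 'z': -0.0, 'roll': 0.048}, {'x': -3.83, 'y': -0.34, 'z': -0.0, 'roll': 0.047}, {'x': -3.81, 'y': -0.39, 'z': -0.0, 'roll': 0.047}, {'x': -3.8, 'y': -0.44, 'z': -0.01, 'roll': 0.048}]
[{'x': -3.79, 'y': -0.5, 'z': 0.0, 'roll': 0.047}, {'x': -3.77, 'y': -0.56, 'z': 0.0, 'roll': 0.047}, {'x': -3.76, 'y': -0.6, 'z': 0.0, 'roll': 0.048}, {'x': -3.74, 'y': -0.66, 'z': 0.0, 'roll': 0.047}, {'x': -3.73, 'y': -0.72, 'z': -0.0, 'roll': 0.047}]
[{'x': -3.71, 'y': -0.76, 'z': -0.0, 'roll': 0.048}, {'x': -3.69, 'y': -0.82, 'z': -0.0, 'roll': 0.047}, {'x': -3.67, 'y': -0.87, 'z': -0.0, 'roll': 0.047}, {'x': -3.65, 'y': -0.92, 'z': -0.01, 'roll': 0.048}, {'x': -3.63, 'y': -0.97, 'z': 0.0, 'roll': 0.047}]
[{'x': -3.61, 'y': -1.03, 'z': 0.0, 'roll': 0.047}, {'x': -3.59, 'y': -1.07, 'z': 0.0, 'roll': 0.048}, {'x': -3.57, 'y': -1.12, 'z': 0.0, 'roll': 0.047}, {'x': -3.54, 'y': -1.18, 'z': -0.0, 'roll': 0.047}, {'x': -3.52, 'y': -1.22, 'z': -0.0, 'roll': 0.048}]
[{'x': -3.5, 'y': -1.27, 'z': -0.0, 'roll': 0.047}, {'x': -3.47, 'y': -1.32, 'z': -0.0, 'roll': 0.047}, {'x': -3.45, 'y': -1.36, 'z': -0.01, 'roll': 0.048}, {'x': -3.42, 'y': -1.42, 'z': 0.0, 'roll': 0.047}, {'x': -3.39, 'y': -1.46, 'z': 0.0, 'roll': 0.047}]
[{'x': -3.36, 'y': -1.5, 'z': 0.0, 'roll': 0.048}, {'x': -3.34, 'y': -1.55, 'z': 0.0, 'roll': 0.047}, {'x': -3.3, 'y': -1.6, 'z': -0.0, 'roll': 0.048}, {'x': -3.28, 'y': -1.64, 'z': -0.0, 'roll': 0.047}, {'x': -3.25, 'y': -1.68, 'z': -0.0, 'roll': 0.047}]
end [ 0.47084295 -0.35840599  0.22196859] -12.489197741581709
```

Call:
apply_moves:
  series:
    - {"jaw": 8.7, "x": -3.8, "y": -0.2, "z": 0, "roll": 0.047}
    - {"jaw": 8.7, "x": -3.8, "y": -0.3, "z": 0, "roll": 0.047}
    - {"jaw": 8.7, "x": -3.8, "y": -0.3, "z": 0, "roll": 0.047}
    - {"jaw": 8.7, "x": -3.8, "y": -0.4, "z": 0, "roll": 0.047}
    - {"jaw": 8.7, "x": -3.8, "y": -0.4, "z": 0, "roll": 0.047}
  squeeze: 60

```text
time_s: 0.52
ee_pos: [0.3888, 0.4832, 0.222]
orientation: [-0.937, -2.998, 0.001]
wrist_force: [0.0, 0.8, 0.1]
width: 0.087
grip_force: 0.0
```

Call:
apply_moves:
  series:
    - {"jaw": 8.7, "x": -3.8, "y": -0.5, "z": 0, "roll": 0.047}
    - {"jaw": 8.7, "x": -3.8, "y": -0.6, "z": 0, "roll": 0.047}
    - {"jaw": 8.7, "x": -3.8, "y": -0.6, "z": 0, "roll": 0.047}
    - {"jaw": 8.7, "x": -3.7, "y": -0.7, "z": 0, "roll": 0.047}
    - {"jaw": 8.7, "x": -3.7, "y": -0.7, "z": 0, "roll": 0.047}

```text
time_s: 0.93
ee_pos: [0.5124, 0.3386, 0.222]
orientation: [-1.283, -2.867, 0.001]
wrist_force: [0.3, 0.3, -0.5]
width: 0.0869
grip_force: 0.0
```

Call:
apply_moves:
  series:
    - {"jaw": 8.7, "x": -3.7, "y": -0.8, "z": 0, "roll": 0.047}
    - {"jaw": 8.7, "x": -3.7, "y": -0.8, "z": 0, "roll": 0.047}
    - {"jaw": 8.7, "x": -3.7, "y": -0.9, "z": 0, "roll": 0.047}
    - {"jaw": 8.7, "x": -3.6, "y": -0.9, "z": 0, "roll": 0.047}
    - {"jaw": 8.7, "x": -3.6, "y": -1.0, "z": 0, "roll": 0.047}

```text
time_s: 1.35
ee_pos: [0.5854, 0.1658, 0.222]
orientation: [-1.61, -2.697, 0.0]
wrist_force: [0.9, 0.2, 0.3]
width: 0.0874
grip_force: 0.0
```

Call:
apply_moves:
  series:
    - {"jaw": 8.7, "x": -3.6, "y": -1.0, "z": 0, "roll": 0.047}
    - {"jaw": 8.7, "x": -3.6, "y": -1.1, "z": 0, "roll": 0.047}
    - {"jaw": 8.7, "x": -3.6, "y": -1.1, "z": 0, "roll": 0.047}
    - {"jaw": 8.7, "x": -3.5, "y": -1.2, "z": 0, "roll": 0.047}
    - {"jaw": 8.7, "x": -3.5, "y": -1.2, "z": 0, "roll": 0.047}

```text
time_s: 1.77
ee_pos: [0.603, -0.0193, 0.2221]
orientation: [-1.915, -2.49, 0.0]
wrist_force: [0.7, 0.4, 0.0]
width: 0.0869
grip_force: 0.0
```

Call:
apply_moves:
  series:
    - {"jaw": 8.7, "x": -3.5, "y": -1.3, "z": 0, "roll": 0.047}
    - {"jaw": 8.7, "x": -3.5, "y": -1.3, "z": 0, "roll": 0.047}
    - {"jaw": 8.7, "x": -3.4, "y": -1.4, "z": 0, "roll": 0.047}
    - {"jaw": 8.7, "x": -3.4, "y": -1.4, "z": 0, "roll": 0.047}
    - {"jaw": 8.7, "x": -3.4, "y": -1.5, "z": 0, "roll": 0.047}

```text
time_s: 2.18
ee_pos: [0.5635, -0.1996, 0.2221]
orientation: [-2.194, -2.248, -0.0]
wrist_force: [0.6, 0.6, -0.8]
width: 0.0871
grip_force: 0.0
```

Call:
apply_moves:
  series:
    - {"jaw": 8.7, "x": -3.3, "y": -1.5, "z": 0, "roll": 0.047}
    - {"jaw": 8.7, "x": -3.3, "y": -1.6, "z": 0, "roll": 0.047}
    - {"jaw": 8.7, "x": -3.3, "y": -1.6, "z": 0, "roll": 0.047}
    - {"jaw": 8.7, "x": -3.3, "y": -1.6, "z": 0, "roll": 0.047}
    - {"jaw": 8.7, "x": -3.2, "y": -1.7, "z": 0, "roll": 0.047}

```text
time_s: 2.6
ee_pos: [0.4726, -0.3573, 0.2221]
orientation: [-2.442, -1.976, 0.0]
wrist_force: [0.1, -0.2, 0.5]
width: 0.0869
grip_force: 0.0
```

Run:
```python
from h import *
s=observe();p,y,R=pose(s);print(s["time_s"],p,np.degrees(y),s["wrist_force"])
pic,d=optics.grab_frame("wrist");c=optics.calibration("wrist");P=cloud(c,d)
cv2.imwrite("pics/w0.png",pic);print(c["extrinsics"])
s=observe();p,y,R=pose(s);print(s["time_s"],p,np.degrees(y))
m=(P[...,2]>.036)&(P[...,2]<.048)&(d>0)&(abs(P[...,0]-.47)<.06)&(abs(P[...,1]+.358)<.12)
r=P[m][:,:2].astype(np.float32);print(len(r),cv2.minAreaRect(r) if len(r) else "")
plan(p,y,[.4708,-.3584,.06],np.radians(-12.5),5)
```

```text
2.6 [ 0.47255325 -0.35725396  0.22212112] -12.053682559485306 [ 0.06438463 -0.23408521  0.45466004]
[[ 0.9766683   0.20493548  0.06419102  0.48582693]
 [-0.21474733  0.93424416  0.28473044 -0.28462697]
 [-0.00161872 -0.29187205  0.956456    0.38521564]
 [ 0.          0.          0.          1.        ]]
2.65 [ 0.46858108 -0.3631088   0.22209367] -12.375534557262004
2247 ((0.46784669160842896, -0.36465051770210266), (0.17911627888679504, 0.009986961260437965), 77.11780548095703)
[{'x': 0.1, 'y': 0.02, 'z': 3.24, 'roll': 0.0}, {'x': 0.1, 'y': 0.03, 'z': 3.24, 'roll': 0.001}, {'x': 0.1, 'y': 0.02, 'z': 3.25, 'roll': 0.0}, {'x': 0.11, 'y': 0.02, 'z': 3.24, 'roll': 0.001}, {'x': 0.1, 'y': 0.03, 'z': 3.24, 'roll': 0.0}]
end [ 0.47085    -0.35838634  0.05999367] -12.490126116288168
```

Call:
apply_moves:
  series:
    - {"jaw": 8.7, "x": 0.3, "y": 0.1, "z": 4}
    - {"jaw": 8.7, "z": 4}
    - {"jaw": 8.7, "z": 4}
    - {"jaw": 8.7}
    - {"jaw": 8.7}

```text
invalid input at $.series[0]: expected keys jaw, x, y, z, roll
```

```bash
cat > look.py <<'E'
from h import *
c=optics.calibration("wrist");pic,d=optics.grab_frame("wrist");P=cloud(c,d)
cv2.imwrite("pics/w1.png",pic)
s=observe();p,y,R=pose(s);print(s["time_s"],p,np.degrees(y))
m=(P[...,2]>.036)&(P[...,2]<.048)&(d>0)&(abs(P[...,0]-.47)<.06)&(abs(P[...,1]+.358)<.12)
r=P[m][:,:2].astype(np.float32);print(len(r),cv2.minAreaRect(r) if len(r) else "",r.mean(0))
E
python3 look.py
```

```text
2.7 [ 0.47050591 -0.36018197  0.2220963 ] -12.306147778922366
2291 ((0.472628116607666, -0.35820144414901733), (0.17988063395023346, 0.009583517909049988), 77.53470611572266) [ 0.47390828 -0.3513714 ]
```

Call:
apply_moves:
  series:
    - {"jaw": 8.7, "x": 0.2, "y": 0.1, "z": 4, "roll": 0.003}
    - {"jaw": 8.7, "x": 0, "y": 0, "z": 4, "roll": 0}
    - {"jaw": 8.7, "x": 0, "y": 0, "z": 4, "roll": 0}
    - {"jaw": 8.7, "x": 0, "y": 0, "z": 3, "roll": 0}
    - {"jaw": 8.7, "x": 0, "y": 0, "z": 0, "roll": 0}

```text
time_s: 3.12
ee_pos: [0.4715, -0.3494, 0.0662]
orientation: [-2.431, -1.967, 0.001]
wrist_force: [-0.7, 0.8, -0.0]
width: 0.0873
grip_force: 0.0
```

Call:
apply_moves:
  series:
    - {"jaw": 8.7, "x": 0, "y": 0, "z": 0, "roll": 0}
    - {"jaw": 8.7, "x": 0, "y": 0, "z": 0, "roll": 0}

```text
time_s: 3.28
ee_pos: [0.4761, -0.3543, 0.0739]
orientation: [2.441, 1.975, 0.0]
wrist_force: [-0.2, 0.1, 0.1]
width: 0.0872
grip_force: 0.0
```

```bash
python3 look.py
```

```text
3.3333 [ 0.47642128 -0.35489018  0.07469342] -12.055157504387056
5104 ((0.4736708998680115, -0.35183924436569214), (0.16662225127220154, 0.010013838298618793), 77.32644653320312) [ 0.47741234 -0.3349502 ]
```

View pics/w1.png

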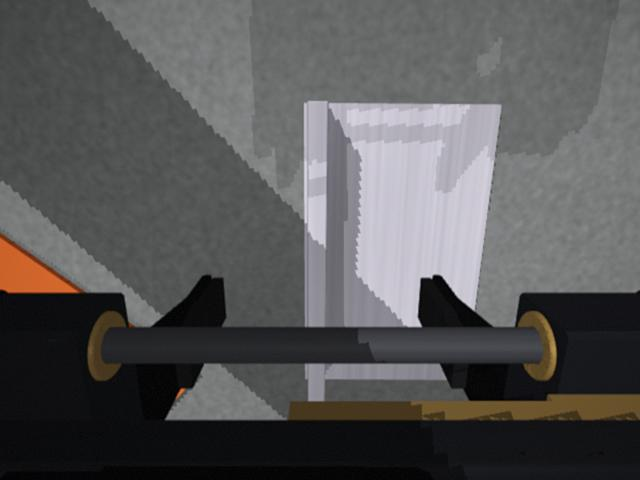

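The wrist view shows the rib (column about 316) between the open fingers, centred at about column 322. I'll shift slightly and go down.

Call:
apply_moves:
  series:
    - {"jaw": 8.7, "x": 0, "y": 0, "z": 0, "roll": 0}
    - {"jaw": 8.7, "x": -0.4, "y": -0.3, "z": 1, "roll": 0.007}
    - {"jaw": 8.7, "x": 0, "y": 0, "z": 1, "roll": 0}
    - {"jaw": 8.7, "x": 0, "y": 0, "z": 0, "roll": 0}
    - {"jaw": 8.7, "x": 0, "y": 0, "z": 0, "roll": 0}

```text
time_s: 3.75
ee_pos: [0.4705, -0.3567, 0.0518]
orientation: [-2.449, -1.965, 0.0]
wrist_force: [-0.3, -0.5, 0.2]
width: 0.0867
grip_force: 0.0
```

Call:
apply_moves:
  series:
    - {"jaw": 8.7, "x": 0, "y": 0, "z": 0, "roll": 0}
    - {"jaw": 8.7, "x": 0, "y": 0, "z": 0, "roll": 0}
    - {"jaw": 8.7, "x": 0, "y": 0, "z": 0, "roll": 0}

```text
time_s: 4.0
ee_pos: [0.4713, -0.3573, 0.0527]
orientation: [2.45, 1.966, 0.0]
wrist_force: [0.9, -0.1, 1.3]
width: 0.0867
grip_force: 0.0
```

```bash
python3 look.py
```

```text
4.05 [ 0.47127595 -0.35725576  0.05273068] -12.487726258984841
5973 ((0.47520291805267334, -0.3450077772140503), (0.15314503014087677, 0.010039014741778374), 77.452880859375) [ 0.47860077 -0.3296149 ]
```

Call:
apply_moves:
  series:
    - {"jaw": 8.7, "x": -0.1, "y": 0, "z": 2, "roll": 0}
    - {"jaw": 8.7, "x": 0, "y": 0, "z": 1.5, "roll": 0}
    - {"jaw": 8.7, "x": 0, "y": 0, "z": 0.7, "roll": 0}
    - {"jaw": 8.7, "x": 0, "y": 0, "z": 0, "roll": 0}
    - {"jaw": 8.7, "x": 0, "y": 0, "z": 0, "roll": 0}

```text
time_s: 4.47
ee_pos: [0.4709, -0.358, 0.0104]
orientation: [-2.449, -1.966, 0.0]
wrist_force: [0.9, 0.7, 0.2]
width: 0.0867
grip_force: 0.0
```

Call:
apply_moves:
  series:
    - {"jaw": 0.5, "x": 0, "y": 0, "z": 0, "roll": 0}
    - {"jaw": 0.5, "x": 0, "y": 0, "z": 0, "roll": 0}
    - {"jaw": 0.5, "x": 0, "y": 0, "z": 0, "roll": 0}
    - {"jaw": 0.5, "x": 0, "y": 0, "z": 0, "roll": 0}
    - {"jaw": 0.5, "x": 0, "y": 0, "z": 0, "roll": 0}
  squeeze: 60

```text
time_s: 4.88
ee_pos: [0.4711, -0.3583, 0.011]
orientation: [2.449, 1.966, 0.0]
wrist_force: [-0.3, -0.5, -0.0]
width: 0.0616
grip_force: 0.0
```

Call:
apply_moves:
  series:
    - {"jaw": 0.5, "x": 0, "y": 0, "z": 0, "roll": 0}
    - {"jaw": 0.5, "x": 0, "y": 0, "z": 0, "roll": 0}
    - {"jaw": 0.5, "x": 0, "y": 0, "z": 0, "roll": 0}
    - {"jaw": 0.5, "x": 0, "y": 0, "z": 0, "roll": 0}
    - {"jaw": 0.5, "x": 0, "y": 0, "z": 0, "roll": 0}

```text
time_s: 5.3
ee_pos: [0.4709, -0.3581, 0.0105]
orientation: [-2.45, -1.966, -0.0]
wrist_force: [-0.4, -0.9, -0.2]
width: 0.0279
grip_force: 0.0
```

Call:
apply_moves:
  series:
    - {"jaw": 0.5, "x": 0, "y": 0, "z": 0, "roll": 0}
    - {"jaw": 0.5, "x": 0, "y": 0, "z": 0, "roll": 0}
    - {"jaw": 0.5, "x": 0, "y": 0, "z": 0, "roll": 0}
    - {"jaw": 0.5, "x": 0, "y": 0, "z": 0, "roll": 0}
    - {"jaw": 0.5, "x": 0, "y": 0, "z": 0, "roll": 0}

```text
time_s: 5.72
ee_pos: [0.4712, -0.3583, 0.0106]
orientation: [2.449, 1.966, 0.0]
wrist_force: [1.0, -1.0, -0.1]
width: 0.0096
grip_force: 60.0
```

Call:
apply_moves:
  series:
    - {"jaw": 0.5, "x": 0, "y": 0, "z": 0, "roll": 0}
    - {"jaw": 0.5, "x": 0, "y": 0, "z": 0, "roll": 0}

```text
time_s: 5.88
ee_pos: [0.4711, -0.3583, 0.0106]
orientation: [2.45, 1.966, 0.0]
wrist_force: [1.0, -0.8, -0.7]
width: 0.0096
grip_force: 60.0
```

Call:
apply_moves:
  series:
    - {"jaw": 0.5, "x": 0, "y": 0, "z": -0.5, "roll": 0}
    - {"jaw": 0.5, "x": 0, "y": 0, "z": -1, "roll": 0}
    - {"jaw": 0.5, "x": 0, "y": 0, "z": -1.5, "roll": 0}
    - {"jaw": 0.5, "x": 0, "y": 0, "z": -2, "roll": 0}
    - {"jaw": 0.5, "x": 0, "y": 0, "z": -2, "roll": 0}

```text
time_s: 6.3
ee_pos: [0.4702, -0.3574, 0.0813]
orientation: [-2.448, -1.965, 0.0]
wrist_force: [0.1, 0.2, -2.0]
width: 0.0097
grip_force: 60.0
```

Call:
apply_moves:
  series:
    - {"jaw": 0.5, "x": 0, "y": 0, "z": -1, "roll": 0}
    - {"jaw": 0.5, "x": 0, "y": 0, "z": 0, "roll": 0}
    - {"jaw": 0.5, "x": 0, "y": 0, "z": 0, "roll": 0}
    - {"jaw": 0.5, "x": 0, "y": 0, "z": 0, "roll": 0}
    - {"jaw": 0.5, "x": 0, "y": 0, "z": 0, "roll": 0}

```text
time_s: 6.72
ee_pos: [0.4701, -0.3573, 0.0893]
orientation: [-2.448, -1.965, 0.0]
wrist_force: [0.6, -0.6, -2.5]
width: 0.0097
grip_force: 60.0
```

Run:
```python
from h import *
p,y,R=pose(observe());print(p,np.degrees(y))
plan(p,y,[.5064,.0017,.085],np.radians(-15),15)
```

```text
[ 0.4701315  -0.35731036  0.08932064] -12.492979447257545
[{'x': 2.57, 'y': 0.51, 'z': 0.03, 'roll': 0.003}, {'x': 2.57, 'y': 0.37, 'z': 0.03, 'roll': 0.003}, {'x': 2.56, 'y': 0.25, 'z': 0.03, 'roll': 0.003}, {'x': 2.54, 'y': 0.13, 'z': 0.03, 'roll': 0.003}, {'x': 2.53, 'y': -0.0, 'z': 0.02, 'roll': 0.003}]
[{'x': 2.5, 'y': -0.12, 'z': 0.03, 'roll': 0.003}, {'x': 2.46, 'y': -0.25, 'z': 0.03, 'roll': 0.002}, {'x': 2.43, 'y': -0.35, 'z': 0.03, 'roll': 0.003}, {'x': 2.38, 'y': -0.47, 'z': 0.03, 'roll': 0.003}, {'x': 2.34, 'y': -0.58, 'z': 0.03, 'roll': 0.003}]
[{'x': 2.28, 'y': -0.68, 'z': 0.03, 'roll': 0.003}, {'x': 2.22, 'y': -0.79, 'z': 0.03, 'roll': 0.003}, {'x': 2.16, 'y': -0.89, 'z': 0.02, 'roll': 0.003}, {'x': 2.09, 'y': -0.98, 'z': 0.03, 'roll': 0.003}, {'x': 2.02, 'y': -1.08, 'z': 0.03, 'roll': 0.003}]
end [0.5063523  0.00168945 0.08502064] -15.013993745833169
```

Call:
apply_moves:
  series:
    - {"jaw": 0.5, "x": 1.5, "y": -0.5, "z": 0, "roll": 0.003}
    - {"jaw": 0.5, "x": 2.4, "y": -0.5, "z": 0, "roll": 0.003}
    - {"jaw": 0.5, "x": 2.5, "y": -0.5, "z": 0, "roll": 0.003}
    - {"jaw": 0.5, "x": 2.5, "y": -0.5, "z": 0, "roll": 0.003}
    - {"jaw": 0.5, "x": 2.5, "y": -0.5, "z": 0, "roll": 0.003}

```text
time_s: 7.13
ee_pos: [0.4711, -0.24, 0.0894]
orientation: [-2.464, -1.946, 0.001]
wrist_force: [0.6, 0.5, -2.1]
width: 0.0094
grip_force: 60.0
```

Call:
apply_moves:
  series:
    - {"jaw": 0.5, "x": 2.5, "y": -0.5, "z": 0, "roll": 0.003}
    - {"jaw": 0.5, "x": 2.5, "y": -0.5, "z": 0, "roll": 0.003}
    - {"jaw": 0.5, "x": 2.5, "y": -0.5, "z": 0, "roll": 0.003}
    - {"jaw": 0.5, "x": 2.5, "y": -0.5, "z": 0, "roll": 0.003}
    - {"jaw": 0.5, "x": 2.5, "y": -0.4, "z": 0, "roll": 0.003}

```text
time_s: 7.55
ee_pos: [0.4773, -0.1128, 0.0896]
orientation: [-2.478, -1.928, 0.002]
wrist_force: [0.4, 0.6, -2.6]
width: 0.0095
grip_force: 60.0
```

Call:
apply_moves:
  series:
    - {"jaw": 0.5, "x": 2.5, "y": 0, "z": 0, "roll": 0.003}
    - {"jaw": 0.5, "x": 2.5, "y": 0, "z": 0, "roll": 0.003}
    - {"jaw": 0.5, "x": 2.5, "y": 0, "z": 0, "roll": 0.003}
    - {"jaw": 0.5, "x": 2.5, "y": 0, "z": 0, "roll": 0.003}
    - {"jaw": 0.5, "x": 1.7, "y": 0, "z": 0, "roll": 0.002}

```text
time_s: 7.97
ee_pos: [0.5072, 0.0011, 0.0896]
orientation: [-2.49, -1.912, 0.002]
wrist_force: [-0.0, 1.2, -2.6]
width: 0.0095
grip_force: 60.0
```

Call:
apply_moves:
  series:
    - {"jaw": 0.5, "x": 0, "y": 0, "z": 0, "roll": 0}
    - {"jaw": 0.5, "x": 0, "y": 0, "z": 0, "roll": 0}
    - {"jaw": 0.5, "x": 0, "y": 0, "z": 0, "roll": 0}
    - {"jaw": 0.5, "x": 0, "y": 0, "z": 0, "roll": 0}
    - {"jaw": 0.5, "x": 0, "y": 0, "z": 0, "roll": 0}

```text
time_s: 8.38
ee_pos: [0.5073, -0.002, 0.0903]
orientation: [-2.494, -1.91, 0.001]
wrist_force: [1.0, -0.1, -2.0]
width: 0.0094
grip_force: 60.0
```

```bash
cat > st.py <<'E'
from h import *
s=observe();p,y,R=pose(s);t=np.radians(-15.0);Q=np.array([[np.cos(t),-np.sin(t)],[np.sin(t),np.cos(t)]])
print(s["time_s"],"tcp",p,"yaw",np.degrees(y),"F",s["wrist_force"],"M",s["wrist_torque"])
print("grip in station",p[:2]@Q-[.6387,.1327],"front x",(p[:2]@Q-[.6387,.1327])[0]+.102)
E
python3 - <<'E'
import st
from h import *
for n in("scene","top"):
    c=optics.calibration(n);p,d=optics.grab_frame(n);cv2.imwrite(f"pics/{n}1.png",p);P=cloud(c,d)
    if n=="scene":
        cv2.imwrite("pics/s1c.png",cv2.resize(p[150:370,190:450],None,fx=2.5,fy=2.5))
E
```

```text
8.3833 tcp [ 0.50732588 -0.00202417  0.09032692] yaw -15.10217781640338 F [ 0.96202646 -0.07513947 -2.02133261] M [-0.0537045   0.14685175 -0.03853226]
grip in station [-0.14813693 -0.0033496 ] front x -0.046136934018659134
```

View pics/s1c.png

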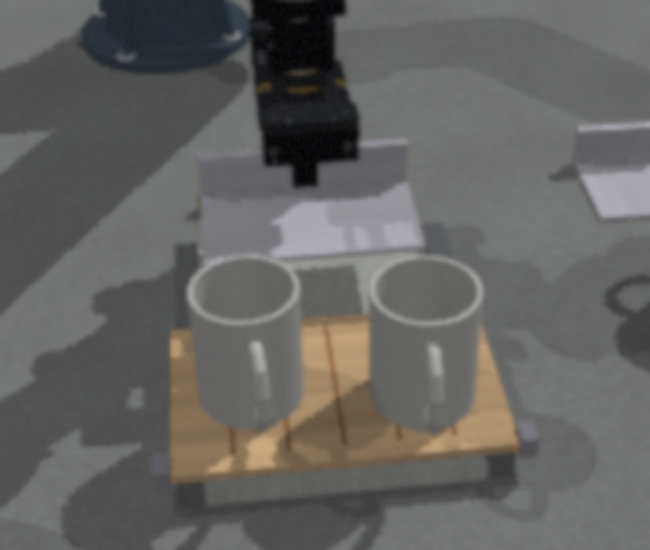

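The strip is held level over the bed, centred between the rails, and the mugs stand undisturbed. Now a droop and yaw check from the saved top view and new depth.

Run:
```python
import st
from h import *
Q=st.Q
for n in("top","scene"):
    c=optics.calibration(n);p,d=optics.grab_frame(n);P=cloud(c,d)
    S=P.copy();S[...,:2]=P[...,:2]@Q-[.6387,.1327]
    m=(d>0)&(p.min(2)>100)&(np.ptp(p.astype(int),axis=2)<30)&(S[...,2]>.06)&(S[...,2]<.1)&(S[...,0]>-.14)&(S[...,0]<-.035)&(abs(S[...,1])<.11)
    q=S[m];A=np.c_[q[:,0]+.148,q[:,1],np.ones(len(q))]
    k,*_=np.linalg.lstsq(A,q[:,2],rcond=None);print(n,len(q),"plane",k,"range",np.percentile(q[:,:2],[.5,99.5],axis=0).tolist())
```

```text
8.4833 tcp [ 0.50745181 -0.00190186  0.0904943 ] yaw -15.09585905795523 F [ 0.71340269 -0.79246055 -2.87630161] M [-0.1007102   0.11263179  0.02606985]
grip in station [-0.14804695 -0.00319886] front x -0.046046948417177866
top 219 plane [-0.00274438  0.00481181  0.08472247] range [[-0.13928694606475703, -0.09418529434201738], [-0.04699681630224816, 0.0846105609560668]]
scene 2154 plane [-0.00524705 -0.00020673  0.08440656] range [[-0.1381185993203898, -0.09284766250459583], [-0.04453347100717067, 0.08494161704518362]]
```

Call:
apply_moves:
  series:
    - {"jaw": 0.5, "x": 0.4, "y": 0, "z": 1.5, "roll": 0}
    - {"jaw": 0.5, "x": 0, "y": 0, "z": 2, "roll": 0}
    - {"jaw": 0.5, "x": 0, "y": 0, "z": 1.5, "roll": 0}
    - {"jaw": 0.5, "x": 0, "y": 0, "z": 1, "roll": 0}
    - {"jaw": 0.5, "x": 0, "y": 0, "z": 0, "roll": 0}

```text
time_s: 9.0
ee_pos: [0.5074, 0.0028, 0.0289]
orientation: [-2.491, -1.91, 0.004]
wrist_force: [-0.7, -0.9, -2.2]
width: 0.0097
grip_force: 60.0
```

Call:
apply_moves:
  series:
    - {"jaw": 0.5, "x": 0, "y": 0, "z": 0, "roll": 0}
    - {"jaw": 0.5, "x": 0, "y": 0, "z": 0, "roll": 0}
    - {"jaw": 0.5, "x": 0, "y": 0, "z": 0.2, "roll": 0}
    - {"jaw": 0.5, "x": 0, "y": 0, "z": 0, "roll": 0}
    - {"jaw": 0.5, "x": 0, "y": 0, "z": 0, "roll": 0}

```text
time_s: 9.42
ee_pos: [0.509, 0.0027, 0.0291]
orientation: [2.492, 1.912, 0.001]
wrist_force: [0.2, -0.2, -2.0]
width: 0.0095
grip_force: 60.0
```

```bash
python3 st.py
```

```text
9.4167 tcp [0.50895282 0.00274933 0.02907537] yaw -15.006842902148781 F [ 0.15823445 -0.18331252 -1.98722241] M [-0.03189649  0.12317393  0.07122209]
grip in station [-0.14780091  0.00168233] front x -0.045800910630635336
```

Call:
apply_moves:
  series:
    - {"jaw": 0.5, "x": 0, "y": 0, "z": 0.2, "roll": 0}
    - {"jaw": 0.5, "x": 0, "y": 0, "z": 0.1, "roll": 0}
    - {"jaw": 0.5, "x": 0, "y": 0, "z": 0, "roll": 0}
    - {"jaw": 0.5, "x": 0, "y": 0, "z": 0, "roll": 0}

```text
time_s: 9.75
ee_pos: [0.5087, 0.0028, 0.0256]
orientation: [2.492, 1.912, 0.0]
wrist_force: [0.0, -0.7, -3.0]
width: 0.0095
grip_force: 60.0
```

Call:
apply_moves:
  series:
    - {"jaw": 0.5, "x": 0, "y": 0, "z": 0.1, "roll": 0}
    - {"jaw": 0.5, "x": 0, "y": 0, "z": 0, "roll": 0}
    - {"jaw": 0.5, "x": 0, "y": 0, "z": 0, "roll": 0}

```text
time_s: 10.0
ee_pos: [0.5087, 0.0028, 0.0255]
orientation: [2.492, 1.912, 0.001]
wrist_force: [-1.1, 0.0, 5.7]
width: 0.0098
grip_force: 60.0
```

Call:
apply_moves:
  series:
    - {"jaw": 0.5, "x": 0, "y": 0, "z": 0.05, "roll": 0}
    - {"jaw": 0.5, "x": 0, "y": 0, "z": 0, "roll": 0}
    - {"jaw": 0.5, "x": 0, "y": 0, "z": 0, "roll": 0}

```text
time_s: 10.25
ee_pos: [0.5087, 0.0028, 0.0255]
orientation: [2.492, 1.912, 0.001]
wrist_force: [-2.6, 0.3, 10.7]
width: 0.0097
grip_force: 60.0
```

Call:
apply_moves:
  series:
    - {"jaw": 0.5, "x": 0, "y": 0.4, "z": -0.03, "roll": 0}
    - {"jaw": 0.5, "x": 0, "y": 0.5, "z": 0, "roll": 0}
    - {"jaw": 0.5, "x": 0, "y": 0.5, "z": 0, "roll": 0}
    - {"jaw": 0.5, "x": 0, "y": 0, "z": 0, "roll": 0}
    - {"jaw": 0.5, "x": 0, "y": 0, "z": 0, "roll": 0}

```text
time_s: 10.67
ee_pos: [0.5199, -0.0001, 0.0255]
orientation: [-2.49, -1.911, 0.004]
wrist_force: [-5.5, 0.8, 11.2]
width: 0.0096
grip_force: 60.0
```

```bash
python3 st.py
```

```text
10.6667 tcp [ 5.19910104e-01 -1.20915882e-04  2.54957516e-02] yaw -14.996863335896402 F [-5.52291633  0.76139094 11.15566873] M [ 0.08573669  0.76445969 -0.04867909]
grip in station [-0.13647411  0.00174584] front x -0.034474107690719666
```

Sliding well with about 5 N of friction, and the edge is just in front of the panel. I'll continue.

Call:
apply_moves:
  series:
    - {"jaw": 0.5, "x": 0, "y": 0.4, "z": 0, "roll": 0}
    - {"jaw": 0.5, "x": 0, "y": 0.4, "z": 0, "roll": 0}
    - {"jaw": 0.5, "x": 0, "y": 0.4, "z": 0, "roll": 0}
    - {"jaw": 0.5, "x": 0, "y": 0, "z": 0, "roll": 0}
    - {"jaw": 0.5, "x": 0, "y": 0, "z": 0, "roll": 0}

```text
time_s: 11.08
ee_pos: [0.5314, -0.0032, 0.0255]
orientation: [-2.49, -1.911, 0.004]
wrist_force: [-5.2, 2.0, 10.5]
width: 0.0097
grip_force: 60.0
```

Run:
```python
import st
from h import *
c=optics.calibration("scene");p,d=optics.grab_frame("scene")
cv2.imwrite("pics/s2c.png",cv2.resize(p[150:370,190:450],None,fx=2.5,fy=2.5))
```

```text
11.0833 tcp [ 0.53140903 -0.00317353  0.02549613] yaw -14.994486969752824 F [-5.18125454  1.95362663 10.47021124] M [0.13308984 0.76975851 0.01432569]
grip in station [-0.12457692  0.00177339] front x -0.0225769229261623
```

View pics/s2c.png

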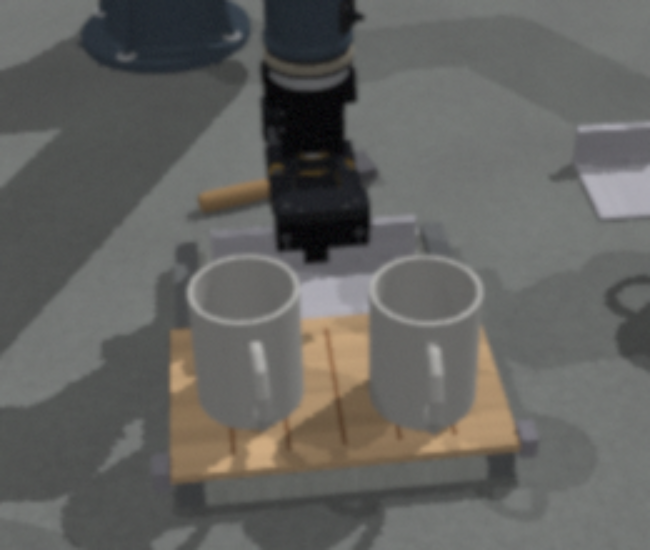

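The strip's leaf runs under the panel's front edge (crop row about 315), with the panel and mugs unchanged. I keep sliding, then creep to the stop.

Call:
apply_moves:
  series:
    - {"jaw": 0.5, "x": 0, "y": 0.5, "z": 0, "roll": 0}
    - {"jaw": 0.5, "x": 0, "y": 0.5, "z": 0, "roll": 0}
    - {"jaw": 0.5, "x": 0, "y": 0.5, "z": 0, "roll": 0}
    - {"jaw": 0.5, "x": 0, "y": 0.5, "z": 0, "roll": 0}
    - {"jaw": 0.5, "x": 0, "y": 0.4, "z": 0, "roll": 0}

```text
time_s: 11.55
ee_pos: [0.5534, -0.009, 0.0255]
orientation: [-2.488, -1.909, 0.007]
wrist_force: [-7.6, 1.5, 13.1]
width: 0.01
grip_force: 60.1
```

Call:
apply_moves:
  series:
    - {"jaw": 0.5, "x": 0, "y": 0.2, "z": 0, "roll": 0}
    - {"jaw": 0.5, "x": 0, "y": 0.2, "z": 0, "roll": 0}
    - {"jaw": 0.5, "x": 0, "y": 0, "z": 0, "roll": 0}
    - {"jaw": 0.5, "x": 0, "y": 0, "z": 0, "roll": 0}

```text
time_s: 11.88
ee_pos: [0.5576, -0.0102, 0.0255]
orientation: [-2.489, -1.91, 0.006]
wrist_force: [-7.4, 2.1, 12.0]
width: 0.0101
grip_force: 60.1
```

```bash
python3 st.py
```

```text
11.8833 tcp [ 0.55761758 -0.01015418  0.02551039] yaw -14.989266581206746 F [-7.39616307  2.07965651 11.95192268] M [0.10593137 0.92601761 0.03930861]
grip in station [-0.09745468  0.00181387] front x 0.004545315862557145
```

Call:
apply_moves:
  series:
    - {"jaw": 0.5, "x": 0, "y": 0.15, "z": 0, "roll": 0}
    - {"jaw": 0.5, "x": 0, "y": 0.15, "z": 0, "roll": 0}
    - {"jaw": 0.5, "x": 0, "y": 0, "z": 0, "roll": 0}
    - {"jaw": 0.5, "x": 0, "y": 0, "z": 0, "roll": 0}

```text
time_s: 12.22
ee_pos: [0.5605, -0.0109, 0.0255]
orientation: [-2.489, -1.91, 0.006]
wrist_force: [-6.9, 2.2, 12.4]
width: 0.0098
grip_force: 60.1
```

Call:
apply_moves:
  series:
    - {"jaw": 0.5, "x": 0, "y": 0.1, "z": 0, "roll": 0}
    - {"jaw": 0.5, "x": 0, "y": 0.1, "z": 0, "roll": 0}
    - {"jaw": 0.5, "x": 0, "y": 0, "z": 0, "roll": 0}
    - {"jaw": 0.5, "x": 0, "y": 0, "z": 0, "roll": 0}

```text
time_s: 12.55
ee_pos: [0.5621, -0.0114, 0.0255]
orientation: [-2.488, -1.91, 0.007]
wrist_force: [-7.9, 1.9, 11.5]
width: 0.0098
grip_force: 60.1
```

```bash
python3 st.py
```

```text
12.55 tcp [ 0.56213418 -0.01136917  0.02550823] yaw -14.989360639514034 F [-7.85343711  1.85657001 11.47588998] M [ 0.10871926  0.98343291 -0.00277328]
grip in station [-0.09277752  0.00180925] front x 0.009222483079417323
```

Call:
apply_moves:
  series:
    - {"jaw": 0.5, "x": 0, "y": 0.1, "z": 0, "roll": 0}
    - {"jaw": 0.5, "x": 0, "y": 0.1, "z": 0, "roll": 0}
    - {"jaw": 0.5, "x": 0, "y": 0, "z": 0, "roll": 0}
    - {"jaw": 0.5, "x": 0, "y": 0, "z": 0, "roll": 0}

```text
time_s: 12.88
ee_pos: [0.5635, -0.0117, 0.0255]
orientation: [-2.487, -1.909, 0.008]
wrist_force: [-9.2, 2.8, 13.8]
width: 0.0094
grip_force: 60.1
```

```bash
python3 st.py
```

```text
12.8833 tcp [ 0.56346983 -0.01168009  0.02550437] yaw -14.99288525092694 F [-9.23391324  2.78171923 13.82329876] M [ 0.23917224  1.06977695 -0.0243018 ]
grip in station [-0.09140691  0.00185462] front x 0.010593086374963492
```

Call:
apply_moves:
  series:
    - {"jaw": 0.5, "x": 0, "y": 0.1, "z": 0, "roll": 0}
    - {"jaw": 0.5, "x": 0, "y": 0, "z": 0, "roll": 0}
    - {"jaw": 0.5, "x": 0, "y": 0, "z": 0, "roll": 0}
    - {"jaw": 0.5, "x": 0, "y": 0, "z": 0, "roll": 0}

```text
time_s: 13.22
ee_pos: [0.5634, -0.0117, 0.0255]
orientation: [-2.486, -1.908, 0.01]
wrist_force: [-10.5, 2.9, 14.6]
width: 0.0094
grip_force: 60.1
```

```bash
python3 st.py
```

```text
13.2167 tcp [ 0.56343889 -0.01166076  0.02550304] yaw -14.98731255887498 F [-10.4804936    2.92307617  14.5586102 ] M [0.20498228 1.24435692 0.03256991]
grip in station [-0.0914418   0.00186528] front x 0.01055820405998377
```

It has met the stop: no further travel, and the force is rising. I'll ease the forward push slightly and verify.

Call:
apply_moves:
  series:
    - {"jaw": 0.5, "x": 0, "y": -0.1, "z": -0.01, "roll": 0}
    - {"jaw": 0.5, "x": 0, "y": 0, "z": 0, "roll": 0}
    - {"jaw": 0.5, "x": 0, "y": 0, "z": 0, "roll": 0}
    - {"jaw": 0.5, "x": 0, "y": 0, "z": 0, "roll": 0}
    - {"jaw": 0.5, "x": 0, "y": 0, "z": 0, "roll": 0}

```text
time_s: 13.63
ee_pos: [0.5635, -0.0117, 0.0255]
orientation: [-2.487, -1.909, 0.008]
wrist_force: [-8.2, 1.6, 13.2]
width: 0.0094
grip_force: 60.1
```

Run:
```python
import st
from h import *
c=optics.calibration("scene");p,d=optics.grab_frame("scene");P=cloud(c,d);S=P.copy();S[...,:2]=P[...,:2]@st.Q-[.6387,.1327]
hsv=cv2.cvtColor(p,cv2.COLOR_BGR2HSV)
def fit(m,n):
    q=S[m];A=np.c_[q[:,:2],np.ones(len(q))];k=np.linalg.lstsq(A,q[:,2],rcond=None)[0];print(n,len(q),k,np.percentile(q,[1,50,99],axis=0).round(4).tolist())
fit((d>0)&(hsv[...,1]>70)&(hsv[...,0]<25)&(S[...,0]>-.04)&(S[...,0]<.13)&(abs(S[...,1])<.125)&(S[...,2]<.06),"panel")
fit((d>0)&(p.min(2)>90)&(hsv[...,1]<40)&(S[...,0]>-.085)&(S[...,0]<-.033)&(abs(S[...,1])<.095)&(S[...,2]<.03),"leaf")
g=(d>0)&(p.min(2)>90)&(hsv[...,1]<40)&(S[...,0]>-.11)&(S[...,0]<-.07)&(S[...,2]>.05)&(S[...,2]<.062);fit(g,"ribtop")
cv2.imwrite("pics/s3c.png",cv2.resize(p[150:370,190:510],None,fx=2.4,fy=2.4))
```

```text
13.6333 tcp [ 0.56345084 -0.01169967  0.02549657] yaw -14.992063611094094 F [-8.23815931  1.57957222 13.18293074] M [0.18237316 1.05375364 0.01058352]
grip in station [-0.09142019  0.00183079] front x 0.01057981446485036
panel 3950 [-0.00429554  0.00041726  0.03333163] [[-0.0243, -0.1238, 0.0282], [0.0946, -0.007, 0.033], [0.1297, 0.1228, 0.0356]]
leaf 313 [-0.01058526 -0.00035887  0.01866401] [[-0.0848, -0.0165, 0.0164], [-0.0658, 0.0122, 0.0192], [-0.0466, 0.0412, 0.0258]]
ribtop 234 [-0.03565373  0.00322108  0.05296334] [[-0.1044, -0.0876, 0.0505], [-0.0897, 0.0746, 0.0568], [-0.0762, 0.3853, 0.0617]]
```

View pics/s3c.png

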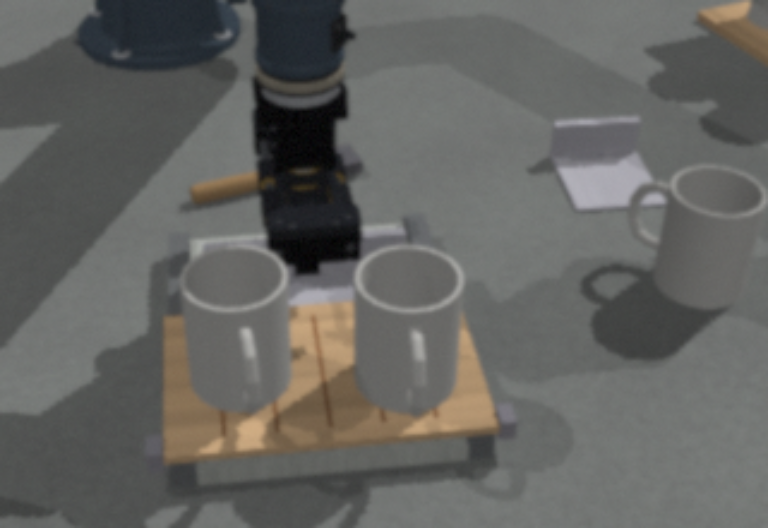

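The strip sits fully home under the panel. The panel is flat (slope about 0.004 rad), the leaf is flat at 19 mm, and the mugs are unmoved. It is pressed with about 13 N and still gripped, so I hand in.

```bash
python3 -c "
from bench import job;print(job.close_job())"
```

```text
the job is handed in; nothing more can be done
None
```

The job is handed in (verdict not shown): the strip is under the panel against the stop, about 40 mm in, pressed flat on the bed with about 13 N and still gripped; the panel lies flat and the mugs on it, mug_c, the brush and the offcut look unmoved, though I did not re-check mug_d.

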